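# Fill the empty bays of the panel drying rest

## Task

Two bays of the wooden drying rest are empty: put one of the two spare panels lying on the table into each, standing on the ledge between the low blocks and leaning back flat against the rails, lengthwise up, white face to the front. Set the panels down gently without dropping them, and leave the panels already in the rest and the other things on the table where they are.

Things in the scene. Friction and masses are not known exactly. Their poses are not given: they have to be found in the camera images.
- rack: Wooden rest fixed to the table, 410 mm wide (y), 140 mm deep (x), 5 bays 82 mm apart along y. Origin: centre of underside; x to its back, z up. Back: two rails in a plane leaning 30 degrees from vertical, top towards +x, ending 72 mm up the plane. A ledge square to it, 22 mm deep, meets it on a corner line at x -20, z 30 mm. Blocks on the ledge, 14 mm high, leave seats 56 mm wide.
- bay0 (a point): Seat point of bay 0 (rack y = -164 mm): lies in the back plane, 55 mm up it from the ledge, at the middle of the bay's width; the point where the centre of the back face of a well seated 110 mm panel comes to lie. Its axes are the rack's.
- bay1 (a point): Seat point of bay 1 (rack y = -82 mm): lies in the back plane, 55 mm up it from the ledge, at the middle of the bay's width; the point where the centre of the back face of a well seated 110 mm panel comes to lie. Its axes are the rack's.
- bay2 (a point): Seat point of bay 2 (rack y = 0 mm): lies in the back plane, 55 mm up it from the ledge, at the middle of the bay's width; the point where the centre of the back face of a well seated 110 mm panel comes to lie. Its axes are the rack's.
- bay3 (a point): Seat point of bay 3 (rack y = 82 mm): lies in the back plane, 55 mm up it from the ledge, at the middle of the bay's width; the point where the centre of the back face of a well seated 110 mm panel comes to lie. Its axes are the rack's.
- bay4 (a point): Seat point of bay 4 (rack y = 164 mm): lies in the back plane, 55 mm up it from the ledge, at the middle of the bay's width; the point where the centre of the back face of a well seated 110 mm panel comes to lie. Its axes are the rack's.
- spare_a: Spare painting panel, flat plywood board 110 x 46 x 12 mm, 50 g, white primed face and bare wood back; starts lying flat on the table, white face up. Origin: centre of its bare back face (the underside as it lies); x along the 110 mm length, y across the 46 mm width, z out of the white face. Either end may be the lower one.
- spare_b: Spare painting panel, flat plywood board 110 x 46 x 12 mm, 50 g, white primed face and bare wood back; starts lying flat on the table, white face up. Origin: centre of its bare back face (the underside as it lies); x along the 110 mm length, y across the 46 mm width, z out of the white face. Either end may be the lower one.
- kept_a: Painting panel already leaning in some bay of the rest, 110 mm long, 46 mm wide, 12 mm thick, white face to the front. Origin: middle of its lower back edge, on the corner line of the seat (48 mm below and 27.5 mm in front of the bay's seat point); axes as the rack's. To be left as it is.
- kept_b: Painting panel already leaning in some bay of the rest, 110 mm long, 46 mm wide, 12 mm thick, white face to the front. Origin: middle of its lower back edge, on the corner line of the seat (48 mm below and 27.5 mm in front of the bay's seat point); axes as the rack's. To be left as it is.
- kept_c: Painting panel already leaning in some bay of the rest, 85 mm long, 46 mm wide, 12 mm thick, white face to the front. Origin: middle of its lower back edge, on the corner line of the seat (48 mm below and 27.5 mm in front of the bay's seat point); axes as the rack's. To be left as it is.
- mug: Bystander: white mug, 76 mm across, 90 mm high, standing; origin at its foot.
- can: Bystander: plain metal can, 64 mm across, 170 mm high, standing; origin at its foot.
- jar: Bystander: amber glass jar with a white cap, 66 mm across, 75 mm high; origin at its foot.
- brush: Bystander: brush lying on the table; origin under its middle, x along it.

How it is judged:
By the outcome, as a careful person would: the job done as asked, in the order asked, and still so for the second after the job is handed in, with the robot touching nothing.
It also fails if it takes over 58 s, if anything falls off the work surface, if the arm or the gripper's body presses on something with over 40 N, if the wrist force passes 120 N, or if a joint passes its speed limit or range.

## Robot

A 6-joint arm with a two-finger parallel gripper is mounted at the origin on the work surface. World frame = base frame: x ahead of the robot, y to its left, z up, the work surface at z = 0. Lengths are in m, angles in rad, forces in N, time in s.
With the tool pointing down it reaches from about 0.3 to 0.85 m from the base axis. Payload 5.4 kg.
Tool frame: the origin (TCP) lies midway between the tips of the shut fingers; the grasp point (between the pads) lies 19 mm behind it (r.tcp_to_grasp is the distance from the TCP to the grasp point, in m); z points along the fingers, y is the line along which they close (so a half turn about z gives the same grasp; the last joint's range is limited). The gripper opens to 85 mm and grips with 20 to 120 N. Pads are 22 mm wide; open, the fingers measure 114 mm over their backs; the gripper's body (76 mm by 85 mm) begins 54 mm behind the grasp point. The pads swing forward as they close: fully open they stand 13 mm farther back than shut.
Start: joints at [-1.534, 0.158, 1.597, -0, 1.386, -0.21], TCP at [0.14, -0.558, 0.231] pointing down, gripper open.
Joint ranges: [-2.91, 2.91], [-0.94, 2.29], [0.18, 2.7], [-1.29, 4.43], [0.17, 2.64], [-3, 3]. Speed limits (rad/s): [2.57, 2.57, 3.14, 3.14, 3.14, 3.14].

## Interface

Orientations are given as [roll, pitch, yaw] about the fixed x, y, z axes, in that order (R = Rz(yaw) Ry(pitch) Rx(roll)).
In Python, from station import sense, eyes, order, spotter, r gives the robot as it stands.
- The arm moves only by the tool apply_moves, never from a script. Its argument "deltas" is a list of rows, each an object with "grip": the opening, from 0 (shut) to 1 (fully open); "offset": the shift along the tool's x, y, z in m, a list of three; "dr": the turn, a rotation vector about the tool's x, y, z in degrees, a list of three. In form: [{"grip": grip, "offset": [tx, ty, tz], "dr": [wx, wy, wz]}, ...]. A call has 1 to 8 rows; each row shifts and turns the commanded pose from where the row before left it, along the tool's axes as they then stand; what a row does not reach is not made up. A row lasts 1/8 s, in which the tool goes at most 62.5 mm and 10.7 degrees, less where a joint would pass 70% of its speed; a pose out of reach is approached as far as the arm can. A call is refused whole if a number of a shift passes 0.0625 or a number of a turn 10.7, either way. A call with a gripper value outside its range is refused whole. The fingers move at their own pace and stop on an object; "newtons" is the grip in N (left out, the last holds). Time passes only in rows, so rows that do not move let the fingers close. It gives the time, the measured TCP pose, the force, the opening and the grip force at its end, in the units of the state.
- sense(): the state, without advancing time (a new reading comes with each control period).
- eyes.read_camera(name): name is "side" or "top"; returns a dict with "image" (420x560x3 uint8, red, green, blue), "vfov" (degrees; the focal length in pixels is half the picture's height over the tangent of half this angle, whatever the lens; pixels are square), "cx", "cy" (the principal point, pixels), "position" and "attitude" of the camera in the world. Camera axes: x right, y down, z forward; pixel columns grow to the right and rows downward; lengths in m; the calibration is good to about 2 mm. A picture is of the moment at which its call begins. There is no depth.
- order.finish_job(): hands the job in; it is judged then, once.
Trained networks look in a picture, given as the dict that the camera call returned (one of the last four; its "shot" number tells which), for a name from the list of things; names that differ only in an ending like _2 or _b are one class to them, and where a whole thing is asked for, a point or a joint stands for the part that bears it (a point fixed in the world has none). Each returns a list of dicts, best first, with "p" (0 to 1); they miss things now and then, are a little off and sometimes report something else, mostly with a low value. They report only what shows in the picture. A call takes as long as a camera call.
- spotter.masks_of(picture, target): "pixels" (420x560 bool, what is visible of it) and "location" ([column, row] in pixels, amid what is visible of it).
The state is a dict: "time": time; "joint_positions": joint angles; "dq": joint speeds; "effort": joint torques, N m; "position": TCP position; "tcp_rot": TCP orientation; "wrist_force": force on the tool from outside, world axes, zero at the start; "wrist_torque": the same for the moment, N m; "grip_width": opening from 0.0 (shut) to 1.0 (fully open); "grip_force": force on a finger pad.
Only numpy, scipy, OpenCV 4.12 (cv2) and the standard library are available. Lean on these libraries where they do the work, as an engineer would, in place of code of your own. Each camera call takes 0.05 s, during which the arm holds its last target. There are 200 camera calls.

## Working session

There is one attempt and no reset: what is moved stays moved. The work goes in short steps, Python scripts to look and compute and a tool call to move; the robot and the scene stay as the last step left them, time stands still between calls to the robot, and variables do not carry over. Pictures are saved under pics/ and viewed, at most 10 in all, crops included, and the job is handed in when it is done.

Besides the shell and the picture viewer there is one more tool, called after "Request:" as name(argument=value, ...) on one line, values as JSON. apply_moves: Moves the arm, as the interface text tells. Its arguments: {"type":"object","properties":{"deltas":{"type":"array"},"newtons":{"type":"number"}},"required":["deltas"]}

```bash
mkdir -p pics; ls
cat > h.py <<'E'
import numpy as np,cv2
from scipy.spatial.transform import Rotation as R
from station import sense,eyes,order,spotter,r
def cam(p):
    f=p["image"].shape[0]/2/np.tan(np.radians(p["vfov"])/2)
    a=np.array(p["attitude"],float)
    Rm=a if a.shape==(3,3) else R.from_euler('xyz',a).as_matrix()
    return f,Rm,np.array(p["position"],float)
def proj(p,X):
    f,Rm,t=cam(p); c=(np.atleast_2d(X)-t)@Rm
    return c[:,:2]/c[:,2:]*f+[p["cx"],p["cy"]]
def unproj(p,uv,z):
    f,Rm,t=cam(p); uv=np.atleast_2d(uv)
    d=np.c_[(uv-[p["cx"],p["cy"]])/f,np.ones(len(uv))]@Rm.T
    return t+d*((z-t[2])/d[:,2])[:,None]
E
python3 - <<'E'
from h import *
for n in ("top","side"):
    p=eyes.read_camera(n); print(n,{k:v for k,v in p.items() if k!="image"})
    cv2.imwrite(f"pics/{n}0.png",p["image"][:,:,::-1])
    for t in ("rack","spare_a","kept_a","mug","can","jar","brush"):
        for d in spotter.masks_of(p,t):
            c,_=cv2.findContours(d["pixels"].astype(np.uint8),0,2); c=max(c,key=cv2.contourArea)
            rc=cv2.minAreaRect(c)
            print(t,round(d["p"],2),np.round(d["location"]),d["pixels"].sum(),np.round(cv2.boxPoints(rc)).tolist(), np.round(unproj(p,cv2.boxPoints(rc),.012)[:,:2],3).tolist() if t[:2]=='sp' else '')
print(sense())
E
```

```text
pics
top {'vfov': 51.205820626264305, 'cx': 275.0818149216634, 'cy': 212.94460281685687, 'position': array([0.40851911, 0.0015842 , 1.22067073]), 'attitude': array([-3.01920201e+00,  2.93955938e-03, -1.57898036e+00]), 'shot': 1}
rack 0.74 [286. 182.] 5690 [[203.0, 201.0], [205.0, 151.0], [357.0, 157.0], [355.0, 207.0]] 
spare_a 0.78 [312. 253.] 676 [[301.0, 272.0], [313.0, 233.0], [330.0, 239.0], [317.0, 277.0]] [[0.395, -0.065], [0.499, -0.1], [0.484, -0.146], [0.38, -0.11]]
spare_a 0.64 [230. 254.] 737 [[218.0, 234.0], [238.0, 232.0], [242.0, 273.0], [223.0, 275.0]] [[0.501, 0.161], [0.506, 0.106], [0.394, 0.095], [0.389, 0.149]]
kept_a 0.88 [246. 177.] 519 [[240.0, 162.0], [257.0, 162.0], [257.0, 192.0], [240.0, 192.0]] 
kept_a 0.77 [218. 180.] 457 [[208.0, 167.0], [226.0, 166.0], [228.0, 191.0], [210.0, 193.0]] 
kept_a 0.6 [342. 181.] 559 [[330.0, 195.0], [337.0, 163.0], [355.0, 166.0], [348.0, 199.0]] 
kept_a 0.42 [285. 180.] 5796 [[202.0, 201.0], [204.0, 151.0], [358.0, 157.0], [356.0, 207.0]] 
mug 0.74 [136. 242.] 933 [[111.0, 226.0], [153.0, 226.0], [153.0, 254.0], [111.0, 25
[... 1908 characters left out ...]
8.0, 425.0]] 
{'time': 0.8, 'joint_positions': array([-1.53410246e+00,  1.58383829e-01,  1.59696720e+00, -2.42179387e-05,
        1.38623179e+00, -2.10083690e-01]), 'dq': array([ 0.00063351,  0.00035807,  0.00099262,  0.0006829 , -0.00011791,
       -0.00022158]), 'effort': array([-8.99196330e-04, -3.95983064e+01, -3.31684327e+01, -4.30591954e-04,
        6.79169734e-04, -3.83135358e-06]), 'position': array([ 0.14044217, -0.55757263,  0.23132469]), 'tcp_rot': array([3.14158801e+00, 2.53326026e-05, 2.46782002e-01]), 'wrist_force': array([-0.35744265, -0.45715533, -0.05457681]), 'wrist_torque': array([-0.0551093 , -0.05041735, -0.01587797]), 'grip_force': 0.0, 'grip_width': 1.0026976294145602}
```

Run:
```python
import cv2
a=cv2.imread("pics/top0.png")[120:300,80:480]; cv2.imwrite("pics/t1.png",cv2.resize(a,None,fx=2,fy=2,interpolation=2))
a=cv2.imread("pics/side0.png")[140:330,180:400]; cv2.imwrite("pics/s1.png",cv2.resize(a,None,fx=3,fy=3,interpolation=2))
```

```text
(no output)
```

View pics/t1.png

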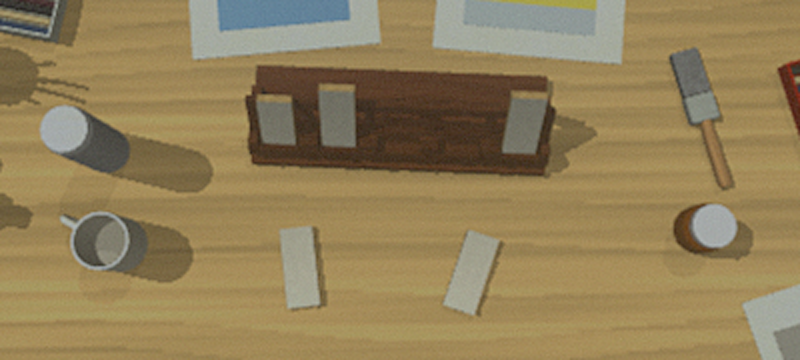

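View pics/s1.png

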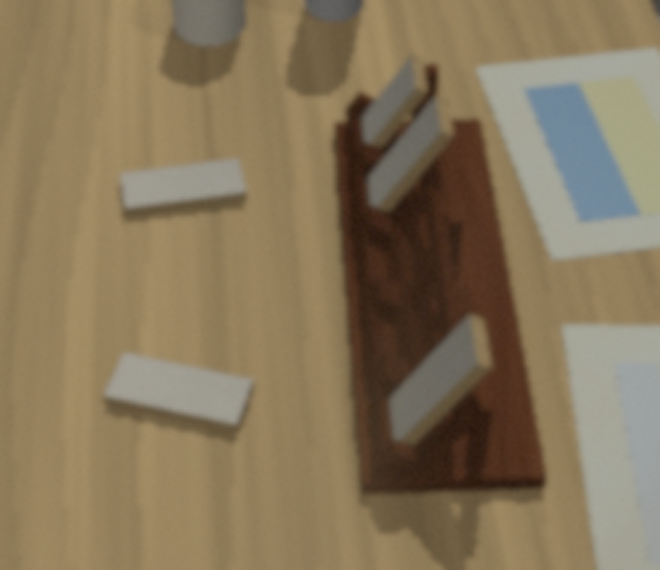

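The top crop shows kept panels at bays 4 and 3 (crop columns 275 and 337) and at bay 0 (525). Bays 1 and 2 are empty, and the spares lie at crop (300,268) and (472,272). The side view agrees. Next I fit the poses.

```bash
cat > fit.py <<'E'
from h import *
from scipy.optimize import minimize,linear_sum_assignment
S=30*np.pi/180
def box(L,W=.046,T=.012): # origin centre of back face
    return np.array([[x*L/2,y*W/2,z*T] for x in(-1,1) for y in(-1,1) for z in(0,1)])
def render(p,X):
    h=cv2.convexHull(proj(p,X).astype(np.float32))
    m=np.zeros(p["image"].shape[:2],np.uint8)
    cv2.fillPoly(m,[np.round((h)*256).astype(np.int32)],255,cv2.LINE_AA,8)
    return m/255.
blur=lambda m:cv2.GaussianBlur(m.astype(np.float64),(0,0),1.5)
def fit(pairs,model,x0,steps):
    # pairs: (picture,mask)
    T=[blur(m) for _,m in pairs]
    c=lambda x:sum(((blur(render(p,model(x)))-t)**2).sum() for (p,_),t in zip(pairs,T))
    sx=np.array([x0]+[np.array(x0)+np.eye(len(x0))[i]*s for i,s in enumerate(steps)])
    o=minimize(c,x0,method="Nelder-Mead",options=dict(initial_simplex=sx,xatol=1e-5,fatol=1e-3,maxiter=400))
    return o.x,o.fun
def flat(x): # x,y,yaw lying
    return box(.11)@R.from_euler('z',x[2]).as_matrix().T+[x[0],x[1],0]
RL=np.array([[np.sin(S),0,-np.cos(S)],[0,-1,0],[-0,0,0]]) # filled below
def leanR(): # columns: panel x (up plane), y, z(normal) in rack frame
    u=np.array([np.sin(S),0,np.cos(S)]); n=np.array([-np.cos(S),0,np.sin(S)])
    return np.c_[u,np.cross(n,u),n]
E
python3 - <<'E'
from fit import *
pt=eyes.read_camera("top"); ps=eyes.read_camera("side")
st=[d for d in spotter.masks_of(pt,"spare_a") if d["p"]>.5]; ss=[d for d in spotter.masks_of(ps,"spare_a") if d["p"]>.5]
for d in st:
    w=unproj(pt,d["location"],.012)[0]
    e=min(ss,key=lambda e:np.linalg.norm(unproj(ps,e["location"],.012)[0]-w))
    for pr in ([(pt,d["pixels"]),(ps,e["pixels"])],[(pt,d["pixels"])],[(ps,e["pixels"])]):
        x,f=fit(pr,flat,[w[0],w[1],0.],[.01,.01,.2]); print("spare",np.round(x,4),round(f,1))
k=lambda p:[d for d in spotter.masks_of(p,"kept_a") if d["p"]>.5 and d["pixels"].sum()<2000]
kt=sorted(k(pt),key=lambda d:d["location"][0]); ks=sorted(k(ps),key=lambda d:d["location"][1])
print(len(kt),len(ks))
def kept(L):
    return lambda x:(box(L)@leanR().T+leanR()[:,0]*L/2+[0,0,.03])@R.from_euler('z',x[2]).as_matrix().T+[x[0],x[1],0]
for d,e,L in zip(kt,ks,(.085,.11,.11)):
    w=unproj(pt,d["location"],.08)[0]
    for pr in ([(pt,d["pixels"]),(ps,e["pixels"])],[(pt,d["pixels"])],[(ps,e["pixels"])]):
        x,f=fit(pr,kept(L),[w[0]-.02,w[1],0.],[.01,.01,.1]); print("kept corner",np.round(x,4),round(f,1))
print([a for a in dir(r) if a[0]!='_'])
E
```

```text
spare [ 0.4371 -0.1062 -0.3637] 48.2
spare [ 0.4392 -0.1068 -0.3602] 7.4
spare [ 0.4377 -0.1035 -0.3054] 24.7
spare [0.4467 0.13   0.0918] 28.2
spare [0.4491 0.1292 0.1084] 8.4
spare [0.4461 0.1325 0.1212] 13.3
3 3
kept corner [ 0.6238  0.1555 -0.0179] 31.4
kept corner [ 0.6258  0.1547 -0.0085] 5.1
kept corner [ 0.6253  0.1616 -0.0637] 8.0
kept corner [ 0.6194  0.0731 -0.0317] 33.2
kept corner [ 0.6215  0.0728 -0.0232] 12.7
kept corner [0.6207 0.0773 0.0108] 21.2
kept corner [ 0.6079 -0.1675 -0.1532] 36.1
kept corner [ 0.6083 -0.1709 -0.0791] 2.0
kept corner [ 0.6091 -0.1643 -0.1977] 24.6
['IKError', 'tcp_to_grasp']
```

```bash
cat > plan.py <<'E'
from h import *
def tool(yaw,tilt): # tilt deg: 0 = down, + = tip swung forward
    return R.from_euler('z',yaw)*R.from_euler('x',np.pi)*R.from_euler('y',tilt,degrees=True)
def rows(p1,R1,n,start=None):
    s=sense(); p0=np.array(s["position"]) if start is None else np.array(start[0]); R0=R.from_euler('xyz',s["tcp_rot"]) if start is None else start[1]
    w=(R0.inv()*R1).as_rotvec()
    for i in range(n):
        Ri=R0*R.from_rotvec(w*i/n); d=Ri.inv().apply((np.array(p1)-p0)/n)
        print(i,np.round(d,4).tolist(),np.round(np.degrees(w/n),2).tolist())
    print("time",s["time"],"q",np.round(s["joint_positions"],3),"p",np.round(p0,4),"rot",np.round(s["tcp_rot"],4),"F",np.round(s["wrist_force"],1),"g",s["grip_width"],s["grip_force"])
E
python3 - <<'E'
from plan import *
rows([.438,-.102,.16],tool(-.35,0),16)
E
```

```text
0 [0.025, -0.0231, 0.0045] [-0.0, -0.0, 2.14]
1 [0.0241, -0.024, 0.0045] [-0.0, -0.0, 2.14]
2 [0.0232, -0.0249, 0.0045] [-0.0, -0.0, 2.14]
3 [0.0223, -0.0257, 0.0045] [-0.0, -0.0, 2.14]
4 [0.0213, -0.0265, 0.0045] [-0.0, -0.0, 2.14]
5 [0.0203, -0.0273, 0.0045] [-0.0, -0.0, 2.14]
6 [0.0192, -0.028, 0.0045] [-0.0, -0.0, 2.14]
7 [0.0182, -0.0287, 0.0045] [-0.0, -0.0, 2.14]
8 [0.0171, -0.0294, 0.0045] [-0.0, -0.0, 2.14]
9 [0.016, -0.03, 0.0045] [-0.0, -0.0, 2.14]
10 [0.0149, -0.0306, 0.0045] [-0.0, -0.0, 2.14]
11 [0.0137, -0.0311, 0.0045] [-0.0, -0.0, 2.14]
12 [0.0125, -0.0316, 0.0045] [-0.0, -0.0, 2.14]
13 [0.0114, -0.0321, 0.0045] [-0.0, -0.0, 2.14]
14 [0.0102, -0.0325, 0.0045] [-0.0, -0.0, 2.14]
15 [0.0089, -0.0328, 0.0045] [-0.0, -0.0, 2.14]
time 1.1 q [-1.534  0.158  1.597  0.     1.386 -0.21 ] p [ 0.1404 -0.5576  0.2313] rot [-3.1416 -0.      0.2468] F [0.1 0.4 0. ] g 0.998102457887041 0.0
```

Request:
apply_moves(deltas=[{"grip": 1,"offset": [0.025,-0.023,0],"dr": [0,0,2.1]},{"grip": 1,"offset": [0.024,-0.024,0],"dr": [0,0,2.1]},{"grip": 1,"offset": [0.023,-0.025,0],"dr": [0,0,2.1]},{"grip": 1,"offset": [0.022,-0.026,0],"dr": [0,0,2.1]},{"grip": 1,"offset": [0.021,-0.0265,0],"dr": [0,0,2.1]},{"grip": 1,"offset": [0.02,-0.027,0],"dr": [0,0,2.1]},{"grip": 1,"offset": [0.019,-0.028,0],"dr": [0,0,2.1]},{"grip": 1,"offset": [0.018,-0.029,0],"dr": [0,0,2.1]}])

```text
time: 2.1
position: [0.2877, -0.3284, 0.2314]
tcp_rot: [3.141, -0.0, -0.048]
wrist_force: [1.0, -1.1, 0.7]
grip_width: 1.004
grip_force: 0.0
```

Run:
```python
from plan import *
rows([.445,-.105,.2],tool(-.35,0),8)
```

```text
0 [0.0183, -0.0288, 0.0039] [0.0, -0.0, 2.16]
1 [0.0172, -0.0295, 0.0039] [0.0, -0.0, 2.16]
2 [0.0161, -0.0301, 0.0039] [0.0, -0.0, 2.16]
3 [0.0149, -0.0307, 0.0039] [0.0, -0.0, 2.16]
4 [0.0138, -0.0313, 0.0039] [0.0, -0.0, 2.16]
5 [0.0126, -0.0318, 0.0039] [0.0, -0.0, 2.16]
6 [0.0114, -0.0322, 0.0039] [0.0, -0.0, 2.16]
7 [0.0101, -0.0326, 0.0039] [0.0, -0.0, 2.16]
time 2.1 q [-1.13  -0.217  1.964  0.     1.394  0.489] p [ 0.2877 -0.3284  0.2314] rot [ 3.1412e+00 -3.0000e-04 -4.7800e-02] F [ 1.  -1.1  0.7] g 1.0038931358587002 0.0
```

Request:
apply_moves(deltas=[{"grip": 0.8,"offset": [0.018,-0.029,0.004],"dr": [0,0,2.15]},{"grip": 0.8,"offset": [0.017,-0.0295,0.004],"dr": [0,0,2.15]},{"grip": 0.8,"offset": [0.016,-0.03,0.004],"dr": [0,0,2.15]},{"grip": 0.8,"offset": [0.015,-0.0305,0.004],"dr": [0,0,2.15]},{"grip": 0.8,"offset": [0.014,-0.0315,0.004],"dr": [0,0,2.15]},{"grip": 0.8,"offset": [0.0125,-0.032,0.004],"dr": [0,0,2.15]},{"grip": 0.8,"offset": [0.0115,-0.032,0.004],"dr": [0,0,2.15]},{"grip": 0.8,"offset": [0.01,-0.0325,0.004],"dr": [0,0,2.15]}])

```text
time: 3.1
position: [0.4442, -0.1046, 0.1994]
tcp_rot: [3.141, -0.001, -0.348]
wrist_force: [0.7, -0.0, -0.4]
grip_width: 0.797
grip_force: 0.0
```

Run:
```python
from plan import *
from scipy.optimize import least_squares
s=sense(); q=s["joint_positions"]; print(q,s["position"],s["tcp_rot"])
D=[([-1.534,.15838,1.59697,1.38623],np.hypot(.14044,.55757),.23132),([-1.13,-.217,1.964,1.394],np.hypot(.2877,.3284),.2314),([q[0],q[1],q[2],q[4]],np.hypot(*s["position"][:2]),s["position"][2])]
# assume planar arm: r=a2 sin q2 + a3 sin(q2+q3)+..., tool down: z=d1+a2 cos q2+a3 cos(q23)-d6
A=[];b=[]
for q,rr,z in D:
    A.append([np.sin(q[1]),np.sin(q[1]+q[2]),0]);b.append(rr)
    A.append([np.cos(q[1]),np.cos(q[1]+q[2]),1]);b.append(z)
print(np.linalg.lstsq(np.array(A),np.array(b),rcond=None))
rows([.450,-.105,.06],tool(-.35,0),8)
```

```text
[-4.97087001e-01 -1.31623291e-01  1.95439838e+00 -5.40845403e-05
  1.31825969e+00  1.42147274e+00] [ 0.44421635 -0.10460835  0.19935089] [ 3.14145786e+00 -5.43877508e-04 -3.47749877e-01]
(array([ 0.37599148,  0.52416446, -0.04345724]), array([6.89201625e-06]), np.int32(3), array([2.50065674, 1.64547896, 0.1977748 ]))
0 [0.0007, -0.0002, 0.0174] [0.0, -0.0, 0.02]
1 [0.0007, -0.0002, 0.0174] [0.0, -0.0, 0.02]
2 [0.0007, -0.0002, 0.0174] [0.0, -0.0, 0.02]
3 [0.0007, -0.0002, 0.0174] [0.0, -0.0, 0.02]
4 [0.0007, -0.0002, 0.0174] [0.0, -0.0, 0.02]
5 [0.0007, -0.0002, 0.0174] [0.0, -0.0, 0.02]
6 [0.0007, -0.0002, 0.0174] [0.0, -0.0, 0.02]
7 [0.0007, -0.0002, 0.0174] [0.0, -0.0, 0.02]
time 3.1 q [-0.497 -0.132  1.954 -0.     1.318  1.421] p [ 0.4442 -0.1046  0.1994] rot [ 3.1415e+00 -5.0000e-04 -3.4770e-01] F [ 0.7 -0.  -0.4] g 0.796884737243643 0.0
```

Run:
```python
import numpy as np
from scipy.optimize import least_squares
D=[(.15838,1.59697,.14044,-.55757,.23132,-1.5341),(-.217,1.964,.2877,-.3284,.2314,-1.13),(-.13162,1.9544,.44422,-.10461,.19935,-.49709)]
def f(x):
    o=[]
    for q2,q3,X,Y,z,q1 in D:
        o+= [x[0]*np.sin(q2)+x[1]*np.sin(q2+q3)-(np.cos(q1)*X+np.sin(q1)*Y), x[0]*np.cos(q2)+x[1]*np.cos(q2+q3)+x[2]-z, -np.sin(q1)*X+np.cos(q1)*Y-x[3]]
    return o
s=least_squares(f,[.4,.4,0,.1]); print(s.x,np.abs(s.fun).max())
a2,a3,e,o=s.x
def ik(X,Y,z,t,d6):
    d1=d6+e; rr=np.sqrt(X*X+Y*Y-o*o)-d6*np.sin(t); h=z+d6*np.cos(t)-d1
    D2=rr*rr+h*h; c=(D2-a2*a2-a3*a3)/2/a2/a3; q3=np.arccos(c); q2=np.arctan2(rr,h)-np.arctan2(a3*np.sin(q3),a2+a3*np.cos(q3))
    return np.round([q2,q3,np.pi-t-q2-q3],2)
for d6 in (.2,.25,.3):
    for t in (20,30,40,50,60): print(d6,t,"place",ik(.64,-.08,.09,np.radians(t),d6),"pick",ik(.44,-.1,.0,np.radians(t-60),d6))
```

```text
[ 0.38745852  0.50942391 -0.05774129  0.11995306] 0.0021428397419641088
0.2 20 place [0.3  1.75 0.74] pick [0.48 1.81 1.56]
0.2 30 place [0.24 1.85 0.52] pick [0.38 1.89 1.39]
0.2 40 place [0.2  1.94 0.29] pick [0.29 1.97 1.23]
0.2 50 place [0.19 2.02 0.06] pick [0.2  2.06 1.05]
0.2 60 place [ 0.19  2.09 -0.19] pick [0.12 2.15 0.87]
0.25 20 place [0.26 1.8  0.73] pick [0.56 1.71 1.57]
0.25 30 place [0.19 1.93 0.5 ] pick [0.45 1.82 1.4 ]
0.25 40 place [0.15 2.04 0.26] pick [0.33 1.92 1.23]
0.25 50 place [0.13 2.13 0.  ] pick [0.22 2.04 1.06]
0.25 60 place [ 0.15  2.21 -0.26] pick [0.12 2.15 0.87]
0.3 20 place [0.22 1.86 0.71] pick [0.65 1.61 1.58]
0.3 30 place [0.14 2.   0.47] pick [0.51 1.74 1.41]
0.3 40 place [0.09 2.13 0.22] pick [0.38 1.88 1.24]
0.3 50 place [ 0.08  2.24 -0.05] pick [0.24 2.01 1.06]
0.3 60 place [ 0.11  2.32 -0.34] pick [0.12 2.15 0.87]
```

Run:
```python
from plan import *
rows([.443,-.107,.06],tool(-.345,-25),6)
rows([.443,-.107,.004],tool(-.345,-25),4,([.443,-.107,.06],tool(-.345,-25)))
```

```text
0 [-0.0001, 0.0004, 0.0232] [-0.0, -4.17, -0.03]
1 [0.0016, 0.0004, 0.0232] [-0.0, -4.17, -0.03]
2 [0.0033, 0.0004, 0.023] [-0.0, -4.17, -0.03]
3 [0.005, 0.0004, 0.0227] [-0.0, -4.17, -0.03]
4 [0.0066, 0.0004, 0.0223] [-0.0, -4.17, -0.03]
5 [0.0082, 0.0004, 0.0217] [-0.0, -4.17, -0.03]
time 3.1 q [-0.497 -0.132  1.954 -0.     1.318  1.421] p [ 0.4442 -0.1046  0.1994] rot [ 3.1415e+00 -5.0000e-04 -3.4770e-01] F [ 0.7 -0.  -0.4] g 0.796884737243643 0.0
0 [0.0059, -0.0, 0.0127] [0.0, 0.0, 0.0]
1 [0.0059, -0.0, 0.0127] [0.0, 0.0, 0.0]
2 [0.0059, -0.0, 0.0127] [0.0, 0.0, 0.0]
3 [0.0059, -0.0, 0.0127] [0.0, 0.0, 0.0]
time 3.1 q [-0.497 -0.132  1.954 -0.     1.318  1.421] p [ 0.443 -0.107  0.06 ] rot [ 3.1415e+00 -5.0000e-04 -3.4770e-01] F [ 0.7 -0.  -0.4] g 0.796884737243643 0.0
```

Request:
apply_moves(deltas=[{"grip": 0.8,"offset": [0,0.0004,0.023],"dr": [0,-4.2,0]},{"grip": 0.8,"offset": [0.0015,0.0004,0.023],"dr": [0,-4.2,0]},{"grip": 0.8,"offset": [0.0035,0.0004,0.023],"dr": [0,-4.2,0]},{"grip": 0.8,"offset": [0.005,0.0004,0.0225],"dr": [0,-4.2,0]},{"grip": 0.8,"offset": [0.0065,0.0004,0.0225],"dr": [0,-4.2,0]},{"grip": 0.8,"offset": [0.008,0.0004,0.0215],"dr": [0,-4,0]},{"grip": 0.8,"offset": [0,0,0],"dr": [0,0,0]}])

```text
time: 3.98
position: [0.4411, -0.1071, 0.0585]
tcp_rot: [-3.141, 0.441, -0.346]
wrist_force: [-0.3, 0.0, 0.6]
grip_width: 0.8
grip_force: 0.0
```

Run:
```python
from plan import *
rows([.443,-.107,.005],tool(-.345,-25),6)
p=eyes.read_camera("side"); cv2.imwrite("pics/s2.png",cv2.resize(p["image"][180:330,170:370,::-1],None,fx=3,fy=3))
```

```text
0 [0.0041, -0.0001, 0.0079] [-0.01, 0.04, -0.01]
1 [0.0041, -0.0001, 0.008] [-0.01, 0.04, -0.01]
2 [0.0041, -0.0001, 0.008] [-0.01, 0.04, -0.01]
3 [0.0041, -0.0001, 0.008] [-0.01, 0.04, -0.01]
4 [0.004, -0.0001, 0.008] [-0.01, 0.04, -0.01]
5 [0.004, -0.0001, 0.008] [-0.01, 0.04, -0.01]
time 3.975 q [-0.47   0.418  1.712 -0.052  1.45   1.466] p [ 0.4411 -0.1071  0.0585] rot [-3.1409  0.4408 -0.3465] F [-0.3  0.   0.6] g 0.7998411827059838 0.0
```

View pics/s2.png

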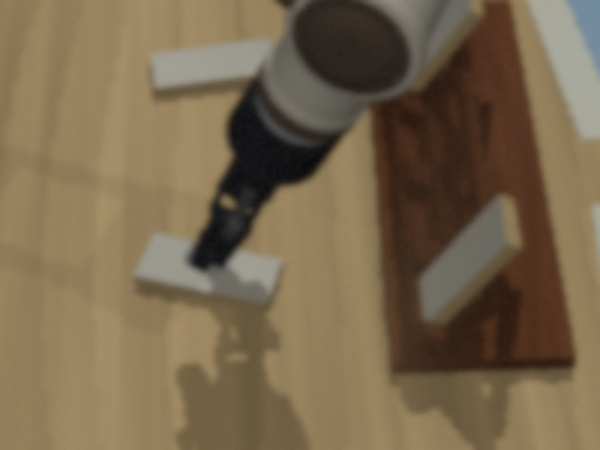

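The gripper is above spare A, tips at about crop (205,262), tilted as intended. Descending.

Request:
apply_moves(deltas=[{"grip": 0.8,"offset": [0.004,0,0.008],"dr": [0,0,0]},{"grip": 0.8,"offset": [0.004,0,0.008],"dr": [0,0,0]},{"grip": 0.8,"offset": [0.004,0,0.008],"dr": [0,0,0]},{"grip": 0.8,"offset": [0.004,0,0.008],"dr": [0,0,0]},{"grip": 0.8,"offset": [0.004,0,0.008],"dr": [0,0,0]},{"grip": 0.8,"offset": [0.004,0,0.008],"dr": [0,0,0]},{"grip": 0.8,"offset": [0,0,0],"dr": [0,0,0]}])

```text
time: 4.9
position: [0.4429, -0.1078, 0.0061]
tcp_rot: [-3.141, 0.438, -0.347]
wrist_force: [-0.1, -0.0, 0.2]
grip_width: 0.799
grip_force: 0.0
```

Request:
apply_moves(deltas=[{"grip": 0.4,"offset": [0,0,0],"dr": [0,0,0]},{"grip": 0.4,"offset": [0,0,0],"dr": [0,0,0]},{"grip": 0.4,"offset": [0,0,0],"dr": [0,0,0]},{"grip": 0.4,"offset": [0,0,0],"dr": [0,0,0]},{"grip": 0.4,"offset": [0,0,0],"dr": [0,0,0]}], newtons=40)

```text
time: 5.52
position: [0.4442, -0.1085, 0.0075]
tcp_rot: [3.141, 0.435, -0.347]
wrist_force: [1.5, -1.2, 6.0]
grip_width: 0.516
grip_force: 41.3
```

Request:
apply_moves(deltas=[{"grip": 0.4,"offset": [-0.004,0,-0.008],"dr": [0,0,0]},{"grip": 0.4,"offset": [-0.008,0,-0.018],"dr": [0,0,0]},{"grip": 0.4,"offset": [-0.012,0,-0.026],"dr": [0,0,0]},{"grip": 0.4,"offset": [-0.012,0,-0.026],"dr": [0,0,0]},{"grip": 0.4,"offset": [-0.012,0,-0.026],"dr": [0,0,0]},{"grip": 0.4,"offset": [-0.008,0,-0.018],"dr": [0,0,0]},{"grip": 0.4,"offset": [0,0,0],"dr": [0,0,0]}])

```text
time: 6.4
position: [0.4453, -0.1089, 0.1427]
tcp_rot: [3.141, 0.433, -0.347]
wrist_force: [0.2, -0.0, -1.3]
grip_width: 0.512
grip_force: 40.8
```

```bash
cat > held.py <<'E'
from fit import *
from plan import *
import sys
n=sys.argv[1]
s=sense(); p0=np.array(s["position"]); R0=R.from_euler('xyz',s["tcp_rot"])
# model: panel frame relative to tool: params along-x shift, lateral y, depth, pitch offset
def model(x):
    X=box(.11)@R.from_euler('x',np.pi).as_matrix().T   # panel z = -tool z
    X=R.from_euler('y',25+x[3],degrees=True).apply(X)
    return R0.apply(X+[x[0],x[1],x[2]])+p0
for name in ("top","side"):
    p=eyes.read_camera(name); x0=[-.005,0,.006,0]
    c=proj(p,model(x0)).mean(0)
    ds=[d for d in spotter.masks_of(p,"spare_a")]
    print(name,c,[(round(d["p"],2),np.round(d["location"]),d["pixels"].sum()) for d in ds])
    im=p["image"][:,:,::-1].copy()
    h=cv2.convexHull(proj(p,model(x0)).astype(np.float32)); cv2.polylines(im,[np.round(h*256).astype(np.int32)],True,(0,0,255),1,cv2.LINE_AA,8)
    a,b=int(c[0]),int(c[1]); im=cv2.resize(im[max(b-50,0):b+50,max(a-65,0):a+65],None,fx=4,fy=4)
    globals()[name]=im
cv2.imwrite(f"pics/{n}.png",cv2.resize(np.vstack([top,side]),None,fx=.75,fy=.75))
E
python3 held.py h1; python3 -c "
from plan import *
rows([0,0,0],tool(0,0),1)"
```

```text
top [320.46989854 254.20082848] [(0.86, array([231., 251.]), np.int64(654))]
side [236.12648994 231.7004535 ] [(0.7, array([232., 204.]), np.int64(343)), (0.63, array([228., 232.]), np.int64(692)), (0.58, array([251., 144.]), np.int64(515)), (0.53, array([314., 176.]), np.int64(261))]
0 [-0.3512, 0.0491, 0.3195] [-4.38, 24.89, -19.54]
time 6.6 q [-0.469  0.304  1.674 -0.052  1.599  1.458] p [ 0.4434 -0.108   0.14  ] rot [-3.1412  0.4389 -0.3465] F [-0.2  0.6 -1. ] g 0.5153080994203362 40.82725524902344
```

View pics/h1.png

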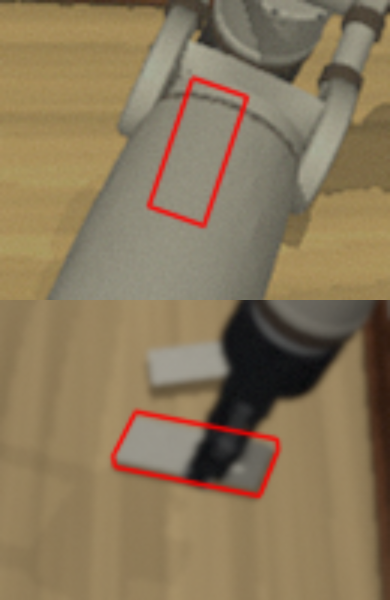

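```bash
cat > place.py <<'E'
from plan import *
from fit import leanR
C=np.array([.617,-.0075]); yaw=-.052; c=np.array([-.005,0,.006]); Rt=tool(yaw,35)
Rk=R.from_euler('z',yaw)
def tcp(bay,du=0,dn=0,dy=0):
    L=Rk.as_matrix()@leanR()
    S=Rk.apply([0.0275,(bay-2)*.082+dy,.0776])+[*C,0]
    return S+L[:,0]*du+L[:,2]*dn-Rt.apply(c)
E
python3 - <<'E'
from place import *
a=tcp(1,.045,.01); print(a,tcp(1,.004,.005),tcp(1))
rows([.50,-.09,.18],Rt,8)
print();rows(a,Rt,5,([.50,-.09,.18],Rt))
E
```

```text
[ 0.65467521 -0.09157187  0.12935394] [ 0.63852719 -0.09073141  0.0913469 ] [ 0.64085417 -0.09085252  0.08538279]
0 [0.0032, -0.0045, -0.007] [0.19, 7.46, -2.2]
1 [0.0043, -0.0044, -0.0065] [0.19, 7.46, -2.2]
2 [0.0052, -0.0042, -0.0059] [0.19, 7.46, -2.2]
3 [0.0061, -0.004, -0.0051] [0.19, 7.46, -2.2]
4 [0.0069, -0.0038, -0.0043] [0.19, 7.46, -2.2]
5 [0.0075, -0.0035, -0.0033] [0.19, 7.46, -2.2]
6 [0.008, -0.0032, -0.0023] [0.19, 7.46, -2.2]
7 [0.0084, -0.0029, -0.0012] [0.19, 7.46, -2.2]
time 6.6 q [-0.469  0.304  1.674 -0.052  1.599  1.458] p [ 0.4434 -0.108   0.14  ] rot [-3.1412  0.4389 -0.3465] F [-0.2  0.6 -1. ] g 0.5153080994203362 40.82725524902344

0 [0.0195, -0.0013, 0.026] [0.0, 0.0, 0.0]
1 [0.0195, -0.0013, 0.026] [0.0, 0.0, 0.0]
2 [0.0195, -0.0013, 0.026] [0.0, 0.0, 0.0]
3 [0.0195, -0.0013, 0.026] [0.0, 0.0, 0.0]
4 [0.0195, -0.0013, 0.026] [0.0, 0.0, 0.0]
time 6.6 q [-0.469  0.304  1.674 -0.052  1.599  1.458] p [ 0.5  -0.09  0.18] rot [-3.1412  0.4389 -0.3465] F [-0.2  0.6 -1. ] g 0.5153080994203362 40.82725524902344
```

Request:
apply_moves(deltas=[{"grip": 0.4,"offset": [0.003,-0.0045,-0.007],"dr": [0.2,7.45,-2.2]},{"grip": 0.4,"offset": [0.0045,-0.0045,-0.0065],"dr": [0.2,7.45,-2.2]},{"grip": 0.4,"offset": [0.005,-0.004,-0.006],"dr": [0.2,7.45,-2.2]},{"grip": 0.4,"offset": [0.006,-0.004,-0.005],"dr": [0.2,7.45,-2.2]},{"grip": 0.4,"offset": [0.007,-0.004,-0.0045],"dr": [0.2,7.45,-2.2]},{"grip": 0.4,"offset": [0.0075,-0.0035,-0.0035],"dr": [0.2,7.45,-2.2]},{"grip": 0.4,"offset": [0.008,-0.003,-0.0025],"dr": [0.2,7.45,-2.2]},{"grip": 0.4,"offset": [0.0085,-0.003,-0.001],"dr": [0.2,7.45,-2.2]}])

```text
time: 7.6
position: [0.5002, -0.09, 0.1808]
tcp_rot: [-3.141, -0.614, -0.051]
wrist_force: [-0.3, 0.0, -0.3]
grip_width: 0.515
grip_force: 40.9
```

Run:
```python
from place import *
rows(tcp(1,.045,.01),Rt,6)
```

```text
0 [0.0161, -0.0011, 0.0218] [-0.01, -0.03, 0.0]
1 [0.0161, -0.0011, 0.0218] [-0.01, -0.03, 0.0]
2 [0.0161, -0.0011, 0.0218] [-0.01, -0.03, 0.0]
3 [0.0161, -0.0011, 0.0218] [-0.01, -0.03, 0.0]
4 [0.0161, -0.0011, 0.0218] [-0.01, -0.03, 0.0]
5 [0.0161, -0.0011, 0.0218] [-0.01, -0.03, 0.0]
time 7.6 q [-0.612 -0.431  2.342  0.468  0.749  0.742] p [ 0.5002 -0.09    0.1808] rot [-3.1407 -0.6141 -0.0514] F [-0.3  0.  -0.3] g 0.5149400885871064 40.91033756732941
```

Request:
apply_moves(deltas=[{"grip": 0.4,"offset": [0.016,-0.001,0.022],"dr": [0,0,0]},{"grip": 0.4,"offset": [0.016,-0.001,0.022],"dr": [0,0,0]},{"grip": 0.4,"offset": [0.016,-0.001,0.022],"dr": [0,0,0]},{"grip": 0.4,"offset": [0.016,-0.001,0.022],"dr": [0,0,0]},{"grip": 0.4,"offset": [0.016,-0.0015,0.022],"dr": [0,0,0]},{"grip": 0.4,"offset": [0.016,-0.0015,0.021],"dr": [0,0,0]},{"grip": 0.4,"offset": [0,0,0],"dr": [0,0,0]}])

```text
time: 8.48
position: [0.6543, -0.0909, 0.1272]
tcp_rot: [-3.139, -0.608, -0.053]
wrist_force: [0.2, 1.3, -1.0]
grip_width: 0.52
grip_force: 41.3
```

```bash
cat > look.py <<'E'
from place import *
from fit import box
import sys
bay=int(sys.argv[2]); rows(tcp(bay,.008,.006),Rt,5)
ims=[]
for n,(a,b,c,d) in (("side",(150,320,270,390)),("top",(140,260,190,370))):
    p=eyes.read_camera(n); im=cv2.resize(p["image"][:,:,::-1],None,fx=4,fy=4,interpolation=2)
    # seat outlines for predicted panels in all bays
    for k,L in ((0,.11),(1,.11),(2,.11),(3,.11),(4,.085)):
        M=Rk.as_matrix()@leanR(); S=Rk.apply([0,(k-2)*.082,.03])+[*C,0]+M[:,0]*L/2
        h=cv2.convexHull(proj(p,box(L)@M.T+S).astype(np.float32))
        cv2.polylines(im,[np.round((h*4+1.5)).astype(np.int32)],True,(0,0,255) if k!=bay else (0,255,0),1)
    im=im[a*4:b*4,c*4:d*4]; ims.append(cv2.resize(im,(395,int(im.shape[0]*395/im.shape[1]))))
H=max(i.shape[0] for i in ims)
cv2.imwrite(f"pics/{sys.argv[1]}.png",np.hstack([cv2.copyMakeBorder(i,0,H-i.shape[0],0,0,0) for i in ims]))
E
python3 look.py l1 1
```

```text
0 [-0.0061, 0.0001, 0.0036] [-0.03, 0.03, -0.01]
1 [-0.0061, 0.0001, 0.0036] [-0.03, 0.03, -0.01]
2 [-0.0061, 0.0001, 0.0036] [-0.03, 0.03, -0.01]
3 [-0.0061, 0.0001, 0.0036] [-0.03, 0.03, -0.01]
4 [-0.0061, 0.0001, 0.0036] [-0.03, 0.03, -0.01]
time 8.475 q [-0.419  0.124  1.975  0.44   0.508  0.876] p [ 0.6543 -0.0909  0.1272] rot [-3.1389 -0.6082 -0.0526] F [ 0.2  1.3 -1. ] g 0.5203167790994532 41.25963270664215
```

View pics/l1.png

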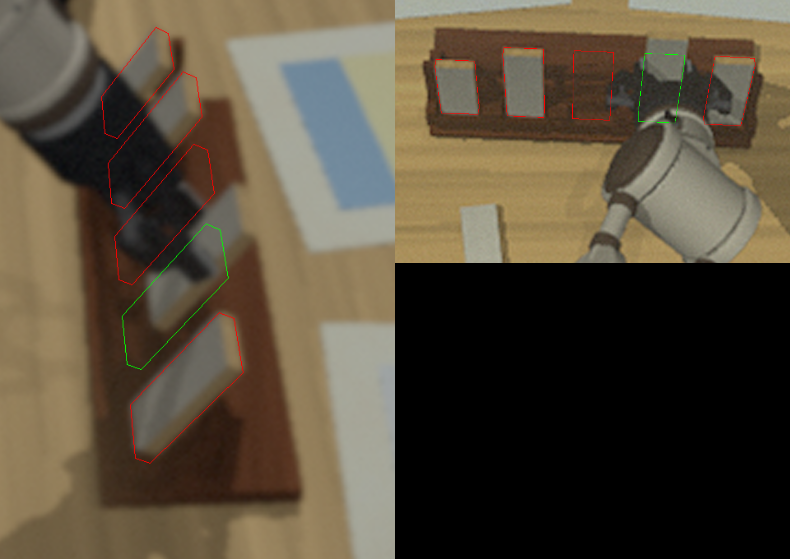

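Top view: the kept panels match their predicted outlines at crop (457,87), (524,82) and (732,90). The held panel lines up with bay 1 (green, about 662,88). Lowering.

Request:
apply_moves(deltas=[{"grip": 0.4,"offset": [-0.006,0,0.0035],"dr": [0,0,0]},{"grip": 0.4,"offset": [-0.006,0,0.0035],"dr": [0,0,0]},{"grip": 0.4,"offset": [-0.006,0,0.0035],"dr": [0,0,0]},{"grip": 0.4,"offset": [-0.006,0,0.0035],"dr": [0,0,0]},{"grip": 0.4,"offset": [-0.006,0,0.0035],"dr": [0,0,0]},{"grip": 0.4,"offset": [0,0,0],"dr": [0,0,0]}])

```text
time: 9.32
position: [0.6394, -0.0905, 0.097]
tcp_rot: [-3.14, -0.61, -0.053]
wrist_force: [-0.2, -0.1, -1.1]
grip_width: 0.517
grip_force: 41.3
```

Run:
```python
from place import *
rows(tcp(1,-.001,.004),Rt,6)
```

```text
0 [-0.0014, 0.0001, 0.0012] [-0.01, 0.0, -0.01]
1 [-0.0014, 0.0001, 0.0012] [-0.01, 0.0, -0.01]
2 [-0.0014, 0.0, 0.0012] [-0.01, 0.0, -0.01]
3 [-0.0014, 0.0, 0.0012] [-0.01, 0.0, -0.01]
4 [-0.0014, 0.0, 0.0012] [-0.01, 0.0, -0.01]
5 [-0.0014, 0.0, 0.0012] [-0.01, 0.0, -0.01]
time 9.325 q [-0.431  0.143  2.028  0.516  0.447  0.783] p [ 0.6394 -0.0905  0.097 ] rot [-3.1397 -0.6104 -0.0532] F [-0.2 -0.1 -1.1] g 0.5170067004914664 41.25746726989746
```

Request:
apply_moves(deltas=[{"grip": 0.4,"offset": [-0.0014,0,0.0012],"dr": [0,0,0]},{"grip": 0.4,"offset": [-0.0014,0,0.0012],"dr": [0,0,0]},{"grip": 0.4,"offset": [-0.0014,0,0.0012],"dr": [0,0,0]},{"grip": 0.4,"offset": [-0.0014,0,0.0012],"dr": [0,0,0]},{"grip": 0.4,"offset": [0,0,0],"dr": [0,0,0]}])

```text
time: 9.95
position: [0.6382, -0.0906, 0.0907]
tcp_rot: [-3.14, -0.612, -0.053]
wrist_force: [0.6, -0.0, -0.5]
grip_width: 0.516
grip_force: 41.3
```

Request:
apply_moves(deltas=[{"grip": 0.4,"offset": [-0.0014,0,0.0012],"dr": [0,0,0]},{"grip": 0.4,"offset": [-0.0014,0,0.0012],"dr": [0,0,0]},{"grip": 0.4,"offset": [0,0,0],"dr": [0,0,0]}])

```text
time: 10.32
position: [0.6378, -0.0907, 0.0877]
tcp_rot: [-3.141, -0.613, -0.053]
wrist_force: [0.3, 0.8, 0.5]
grip_width: 0.514
grip_force: 41.4
```

Request:
apply_moves(deltas=[{"grip": 0.4,"offset": [-0.0009,0,0.0004],"dr": [0,0,0]},{"grip": 0.4,"offset": [-0.0009,0,0.0004],"dr": [0,0,0]},{"grip": 0.4,"offset": [0,0,0],"dr": [0,0,0]}])

```text
time: 10.7
position: [0.6379, -0.0907, 0.0876]
tcp_rot: [-3.141, -0.615, -0.052]
wrist_force: [1.0, 3.8, 6.2]
grip_width: 0.511
grip_force: 41.9
```

Request:
apply_moves(deltas=[{"grip": 0.4,"offset": [0.0011,0,0.0001],"dr": [0,0,0]},{"grip": 0.4,"offset": [0.0004,0,0.0009],"dr": [0,0,0]},{"grip": 0.4,"offset": [0.0004,0,0.0009],"dr": [0,0,0]},{"grip": 0.4,"offset": [0.0004,0,0.0009],"dr": [0,0,0]},{"grip": 0.4,"offset": [0,0,0],"dr": [0,0,0]}])

```text
time: 11.32
position: [0.6385, -0.0907, 0.0872]
tcp_rot: [-3.141, -0.611, -0.049]
wrist_force: [-57.8, 2.5, 52.0]
grip_width: 0.515
grip_force: 50.3
```

Request:
apply_moves(deltas=[{"grip": 0.4,"offset": [-0.0009,0,-0.0018],"dr": [0,0,0]},{"grip": 0.4,"offset": [0,0,0],"dr": [0,0,0]}])

```text
time: 11.58
position: [0.6381, -0.0907, 0.0874]
tcp_rot: [-3.141, -0.613, -0.051]
wrist_force: [-22.8, 1.3, 22.7]
grip_width: 0.515
grip_force: 45.1
```

Request:
apply_moves(deltas=[{"grip": 0.4,"offset": [-0.0004,0,-0.0009],"dr": [0,0,0]},{"grip": 0.4,"offset": [0,0,0],"dr": [0,0,0]}])

```text
time: 11.82
position: [0.638, -0.0908, 0.0876]
tcp_rot: [-3.141, -0.614, -0.052]
wrist_force: [-5.4, 2.3, 10.5]
grip_width: 0.514
grip_force: 42.7
```

```bash
python3 look.py l2 1
```

```text
0 [0.0012, -0.0, -0.0011] [-0.0, -0.04, -0.0]
1 [0.0012, -0.0, -0.0011] [-0.0, -0.04, -0.0]
2 [0.0012, -0.0, -0.0011] [-0.0, -0.04, -0.0]
3 [0.0012, -0.0, -0.0011] [-0.0, -0.04, -0.0]
4 [0.0012, -0.0, -0.0011] [-0.0, -0.04, -0.0]
time 11.825 q [-0.433  0.157  2.037  0.548  0.425  0.746] p [ 0.638  -0.0908  0.0876] rot [-3.1412 -0.614  -0.0521] F [-5.4  2.3 10.5] g 0.5141334580906995 42.68332779407501
```

View pics/l2.png

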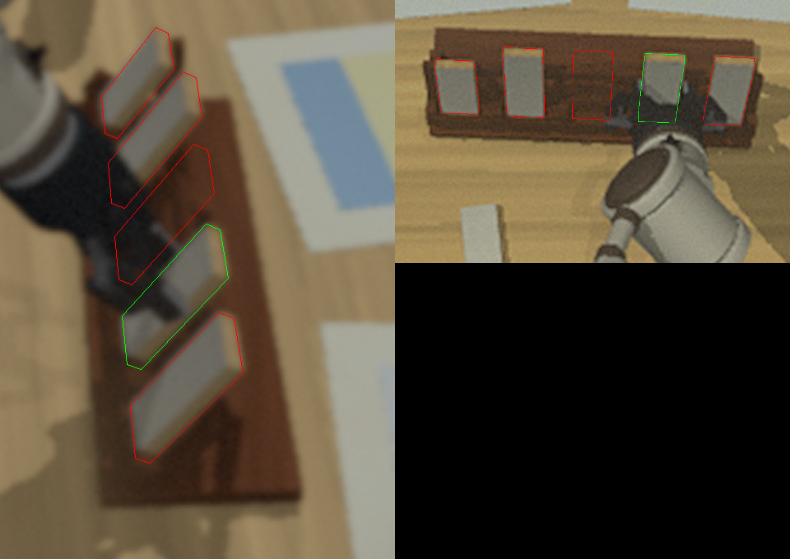

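The panel in hand sits inside the bay 1 outline in both views (side crop 175,300; top crop 662,85). Releasing gently.

Request:
apply_moves(deltas=[{"grip": 0.56,"offset": [0,0,0],"dr": [0,0,0]},{"grip": 0.62,"offset": [0,0,0],"dr": [0,0,0]},{"grip": 0.7,"offset": [0,0,0],"dr": [0,0,0]},{"grip": 0.7,"offset": [0,0,0],"dr": [0,0,0]},{"grip": 0.7,"offset": [0,0,-0.01],"dr": [0,0,0]},{"grip": 0.7,"offset": [0,0,-0.02],"dr": [0,0,0]},{"grip": 0.7,"offset": [0,0,-0.035],"dr": [0,0,0]},{"grip": 0.7,"offset": [0,0,-0.045],"dr": [0,0,0]}], newtons=30)

```text
time: 12.92
position: [0.573, -0.0872, 0.1767]
tcp_rot: [-3.14, -0.611, -0.053]
wrist_force: [0.5, -0.2, 0.3]
grip_width: 0.698
grip_force: 0.0
```

```bash
python3 look.py l3 1
python3 - <<'E'
from place import *
yb=.108; pb=np.array([.4485+.005,.1300,.06])
print("B");rows([.46,.02,.16],tool(.03,0),8)
print();rows([*pb[:2],.06],tool(yb,-25),8,([.46,.02,.16],tool(.03,0)))
E
```

```text
0 [0.0016, 0.0, 0.021] [-0.01, 0.0, -0.01]
1 [0.0016, 0.0, 0.021] [-0.01, 0.0, -0.01]
2 [0.0016, 0.0, 0.021] [-0.01, 0.0, -0.01]
3 [0.0016, 0.0, 0.021] [-0.01, 0.0, -0.01]
4 [0.0016, 0.0, 0.021] [-0.01, 0.0, -0.01]
time 12.925 q [-0.494 -0.181  2.162  0.424  0.641  0.854] p [ 0.573  -0.0872  0.1767] rot [-3.1402 -0.6106 -0.0529] F [ 0.5 -0.2  0.3] g 0.6983902768027659 0.0
B
0 [-0.0138, -0.0128, -0.0066] [0.21, -4.44, -0.57]
1 [-0.0142, -0.0129, -0.0054] [0.21, -4.44, -0.57]
2 [-0.0144, -0.0131, -0.0043] [0.21, -4.44, -0.57]
3 [-0.0146, -0.0133, -0.0031] [0.21, -4.44, -0.57]
4 [-0.0146, -0.0134, -0.0019] [0.21, -4.44, -0.57]
5 [-0.0146, -0.0136, -0.0007] [0.21, -4.44, -0.57]
6 [-0.0145, -0.0137, 0.0004] [0.21, -4.44, -0.57]
7 [-0.0143, -0.0138, 0.0016] [0.21, -4.44, -0.57]
time 13.025 q [-0.494 -0.188  2.159  0.425  0.64   0.853] p [ 0.5751 -0.0884  0.1819] rot [ 3.1376 -0.6201 -0.0503] F [ 1.4 -0.2  1.4] g 0.6985980219935828 0.0

0 [-0.0004, -0.0138, 0.0125] [-0.12, -3.12, -0.55]
1 [0.0004, -0.0138, 0.0125] [-0.12, -3.12, -0.55]
2 [0.0012, -0.0138, 0.0124] [-0.12, -3.12, -0.55]
3 [0.002, -0.0138, 0.0123] [-0.12, -3.12, -0.55]
4 [0.0028, -0.0138, 0.0121] [-0.12, -3.12, -0.55]
5 [0.0036, -0.0138, 0.0119] [-0.12, -3.12, -0.55]
6 [0.0044, -0.0138, 0.0117] [-0.12, -3.12, -0.55]
7 [0.0052, -0.0138, 0.0114] [-0.12, -3.12, -0.55]
time 13.025 q [-0.494 -0.188  2.159  0.425  0.64   0.853] p [0.46 0.02 0.16] rot [ 3.1376 -0.6201 -0.0503] F [ 1.4 -0.2  1.4] g 0.6985980219935828 0.0
```

View pics/l3.png

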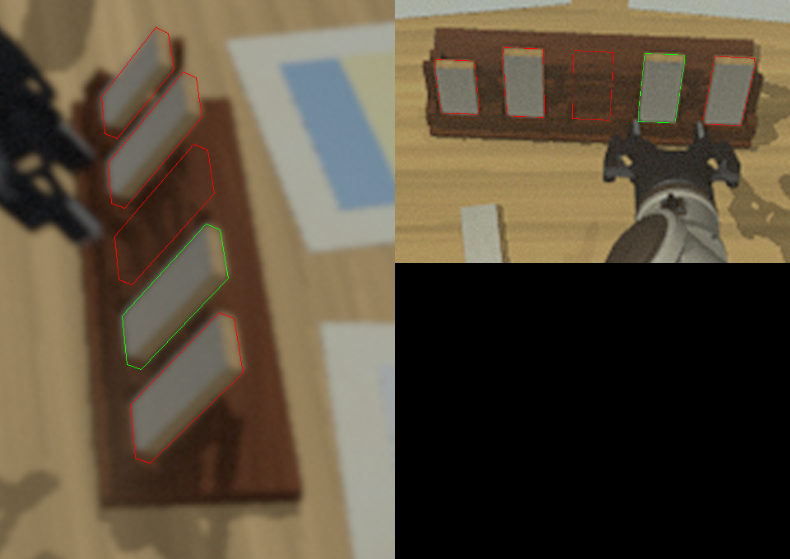

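Panel A stands free inside its bay 1 outline (top crop 662,88), and the kept panels haven't moved. On to panel B.

Request:
apply_moves(deltas=[{"grip": 0.8,"offset": [-0.014,-0.013,-0.0065],"dr": [0.2,-4.4,-0.55]},{"grip": 0.8,"offset": [-0.014,-0.013,-0.0055],"dr": [0.2,-4.4,-0.55]},{"grip": 0.8,"offset": [-0.0145,-0.013,-0.0045],"dr": [0.2,-4.4,-0.55]},{"grip": 0.8,"offset": [-0.0145,-0.0135,-0.003],"dr": [0.2,-4.4,-0.55]},{"grip": 0.8,"offset": [-0.0145,-0.0135,-0.002],"dr": [0.2,-4.4,-0.55]},{"grip": 0.8,"offset": [-0.0145,-0.0135,-0.0005],"dr": [0.2,-4.4,-0.55]},{"grip": 0.8,"offset": [-0.0145,-0.0135,0.0005],"dr": [0.2,-4.4,-0.55]},{"grip": 0.8,"offset": [-0.0145,-0.014,0.0015],"dr": [0.2,-4.4,-0.55]}])

```text
time: 14.02
position: [0.4584, 0.022, 0.155]
tcp_rot: [-3.137, 0.005, 0.029]
wrist_force: [0.1, 0.1, -0.7]
grip_width: 0.802
grip_force: 0.0
```

Request:
apply_moves(deltas=[{"grip": 0.8,"offset": [-0.0005,-0.014,0.0125],"dr": [-0.1,-3.1,-0.55]},{"grip": 0.8,"offset": [0.0005,-0.014,0.0125],"dr": [-0.1,-3.1,-0.55]},{"grip": 0.8,"offset": [0.001,-0.014,0.0125],"dr": [-0.1,-3.1,-0.55]},{"grip": 0.8,"offset": [0.002,-0.014,0.0125],"dr": [-0.1,-3.1,-0.55]},{"grip": 0.8,"offset": [0.003,-0.014,0.012],"dr": [-0.1,-3.1,-0.55]},{"grip": 0.8,"offset": [0.0035,-0.014,0.012],"dr": [-0.1,-3.1,-0.55]},{"grip": 0.8,"offset": [0.0045,-0.014,0.0115],"dr": [-0.1,-3.1,-0.55]},{"grip": 0.8,"offset": [0.005,-0.014,0.0115],"dr": [-0.1,-3.1,-0.55]}])

```text
time: 15.02
position: [0.4521, 0.1341, 0.0549]
tcp_rot: [-3.133, 0.437, 0.109]
wrist_force: [0.2, 0.7, 0.4]
grip_width: 0.8
grip_force: 0.0
```

Run:
```python
from place import *
rows([.4535,.130,.0065],tool(.108,-25),6)
```

```text
0 [0.0036, 0.0008, 0.0072] [-0.07, 0.01, 0.01]
1 [0.0036, 0.0008, 0.0072] [-0.07, 0.01, 0.01]
2 [0.0036, 0.0007, 0.0072] [-0.07, 0.01, 0.01]
3 [0.0036, 0.0007, 0.0072] [-0.07, 0.01, 0.01]
4 [0.0036, 0.0007, 0.0072] [-0.07, 0.01, 0.01]
5 [0.0036, 0.0007, 0.0072] [-0.07, 0.01, 0.01]
time 15.025 q [ 0.044  0.456  1.667 -0.02   1.456  1.514] p [0.4521 0.1341 0.0549] rot [-3.1335  0.4372  0.1095] F [0.2 0.7 0.4] g 0.8002983672958774 0.0
```

Request:
apply_moves(deltas=[{"grip": 0.8,"offset": [0.0036,0.0008,0.0072],"dr": [-0.07,0,0]},{"grip": 0.8,"offset": [0.0036,0.0008,0.0072],"dr": [-0.07,0,0]},{"grip": 0.8,"offset": [0.0036,0.0007,0.0072],"dr": [-0.07,0,0]},{"grip": 0.8,"offset": [0.0036,0.0007,0.0072],"dr": [-0.07,0,0]},{"grip": 0.8,"offset": [0.0036,0.0007,0.0072],"dr": [-0.07,0,0]},{"grip": 0.8,"offset": [0.0036,0.0007,0.0072],"dr": [-0.07,0,0]},{"grip": 0.8,"offset": [0,0,0],"dr": [0,0,0]}])

```text
time: 15.9
position: [0.4535, 0.1296, 0.0068]
tcp_rot: [-3.141, 0.437, 0.109]
wrist_force: [-0.3, 0.4, 0.6]
grip_width: 0.804
grip_force: 0.0
```

Request:
apply_moves(deltas=[{"grip": 0.4,"offset": [0,0,0],"dr": [0,0,0]},{"grip": 0.4,"offset": [0,0,0],"dr": [0,0,0]},{"grip": 0.4,"offset": [0,0,0],"dr": [0,0,0]},{"grip": 0.4,"offset": [0,0,0],"dr": [0,0,0]},{"grip": 0.4,"offset": [0,0,0],"dr": [0,0,0]}], newtons=40)

```text
time: 16.52
position: [0.4548, 0.1297, 0.0081]
tcp_rot: [-3.141, 0.434, 0.109]
wrist_force: [2.3, -0.0, 5.7]
grip_width: 0.516
grip_force: 41.1
```

Request:
apply_moves(deltas=[{"grip": 0.4,"offset": [-0.004,0,-0.008],"dr": [0,0,0]},{"grip": 0.4,"offset": [-0.008,0,-0.018],"dr": [0,0,0]},{"grip": 0.4,"offset": [-0.012,0,-0.026],"dr": [0,0,0]},{"grip": 0.4,"offset": [-0.012,0,-0.026],"dr": [0,0,0]},{"grip": 0.4,"offset": [-0.012,0,-0.026],"dr": [0,0,0]},{"grip": 0.4,"offset": [-0.008,0,-0.018],"dr": [0,0,0]},{"grip": 0.4,"offset": [0,0,0],"dr": [0,0,0]}])

```text
time: 17.4
position: [0.4558, 0.1297, 0.1434]
tcp_rot: [-3.141, 0.431, 0.109]
wrist_force: [0.6, 0.6, -0.4]
grip_width: 0.51
grip_force: 40.8
```

```bash
python3 held.py h2
python3 - <<'E'
from place import *
rows([.50,.0,.18],Rt,8)
print();rows(tcp(2,.045,.012),Rt,6,([.50,.0,.18],Rt))
E
```

```text
top [224.17488843 250.82034636] [(0.93, array([308., 181.]), np.int64(582)), (0.75, array([234., 264.]), np.int64(144))]
side [238.10050359 163.08523114] [(0.92, array([234., 169.]), np.int64(514)), (0.79, array([322., 240.]), np.int64(659))]
0 [0.0015, 0.0167, -0.0062] [-0.11, 7.49, 1.2]
1 [0.0026, 0.0167, -0.0059] [-0.11, 7.49, 1.2]
2 [0.0037, 0.0166, -0.0054] [-0.11, 7.49, 1.2]
3 [0.0048, 0.0166, -0.0048] [-0.11, 7.49, 1.2]
4 [0.0057, 0.0165, -0.0041] [-0.11, 7.49, 1.2]
5 [0.0065, 0.0163, -0.0033] [-0.11, 7.49, 1.2]
6 [0.0072, 0.0162, -0.0023] [-0.11, 7.49, 1.2]
7 [0.0078, 0.016, -0.0013] [-0.11, 7.49, 1.2]
time 17.6 q [ 0.04   0.337  1.631 -0.028  1.61   1.507] p [0.4538 0.1296 0.1405] rot [-3.1406  0.4377  0.1092] F [ 0.2  0.9 -1.1] g 0.5125748309914687 40.770785990171134

0 [0.0168, 0.0002, 0.0218] [0.0, 0.0, 0.0]
1 [0.0168, 0.0002, 0.0218] [0.0, 0.0, 0.0]
2 [0.0168, 0.0002, 0.0218] [0.0, 0.0, 0.0]
3 [0.0168, 0.0002, 0.0218] [0.0, 0.0, 0.0]
4 [0.0168, 0.0002, 0.0218] [0.0, 0.0, 0.0]
5 [0.0168, 0.0002, 0.0218] [0.0, 0.0, 0.0]
time 17.6 q [ 0.04   0.337  1.631 -0.028  1.61   1.507] p [0.5  0.   0.18] rot [-3.1406  0.4377  0.1092] F [ 0.2  0.9 -1.1] g 0.5125748309914687 40.770785990171134
```

View pics/h2.png

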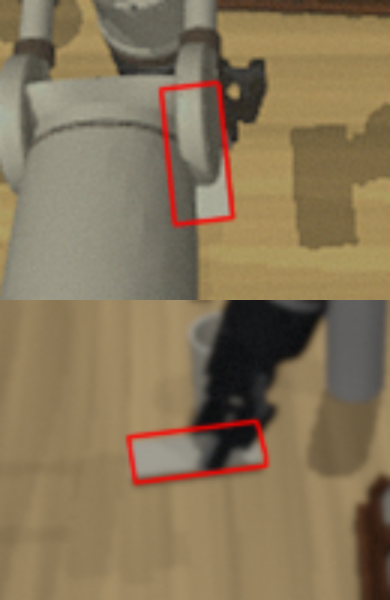

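Held panel B matches the predicted outline (side crop 200,452), shifted about 2–3 mm toward the rest at most. Continuing.

Request:
apply_moves(deltas=[{"grip": 0.4,"offset": [0.0015,0.0165,-0.006],"dr": [-0.1,7.45,1.2]},{"grip": 0.4,"offset": [0.0025,0.0165,-0.006],"dr": [-0.1,7.45,1.2]},{"grip": 0.4,"offset": [0.0035,0.0165,-0.0055],"dr": [-0.1,7.45,1.2]},{"grip": 0.4,"offset": [0.005,0.0165,-0.005],"dr": [-0.1,7.45,1.2]},{"grip": 0.4,"offset": [0.0055,0.0165,-0.004],"dr": [-0.1,7.45,1.2]},{"grip": 0.4,"offset": [0.0065,0.0165,-0.0035],"dr": [-0.1,7.45,1.2]},{"grip": 0.4,"offset": [0.007,0.016,-0.0025],"dr": [-0.1,7.45,1.2]},{"grip": 0.4,"offset": [0.008,0.016,-0.0015],"dr": [-0.1,7.45,1.2]}])

```text
time: 18.6
position: [0.4997, 0.0004, 0.1808]
tcp_rot: [-3.14, -0.609, -0.053]
wrist_force: [0.7, 0.6, -0.4]
grip_width: 0.515
grip_force: 40.9
```

Run:
```python
from place import *
rows(tcp(2,.045,.012),Rt,6)
```

```text
0 [0.0168, 0.0003, 0.0219] [-0.01, 0.02, -0.01]
1 [0.0168, 0.0003, 0.022] [-0.01, 0.02, -0.01]
2 [0.0167, 0.0003, 0.022] [-0.01, 0.02, -0.01]
3 [0.0167, 0.0003, 0.022] [-0.01, 0.02, -0.01]
4 [0.0167, 0.0003, 0.022] [-0.01, 0.02, -0.01]
5 [0.0167, 0.0003, 0.022] [-0.01, 0.02, -0.01]
time 18.6 q [-0.349 -0.469  2.364  0.273  0.677  1.111] p [4.997e-01 4.000e-04 1.808e-01] rot [-3.1397 -0.6091 -0.0535] F [ 0.7  0.6 -0.4] g 0.5147589418966173 40.87736832909286
```

Request:
apply_moves(deltas=[{"grip": 0.4,"offset": [0.0168,0.0003,0.022],"dr": [0,0,0]},{"grip": 0.4,"offset": [0.0168,0.0003,0.022],"dr": [0,0,0]},{"grip": 0.4,"offset": [0.0168,0.0003,0.022],"dr": [0,0,0]},{"grip": 0.4,"offset": [0.0168,0.0003,0.022],"dr": [0,0,0]},{"grip": 0.4,"offset": [0.0168,0.0003,0.022],"dr": [0,0,0]},{"grip": 0.4,"offset": [0.0168,0.0003,0.022],"dr": [0,0,0]},{"grip": 0.4,"offset": [0,0,0],"dr": [0,0,0]}])

```text
time: 19.48
position: [0.6578, -0.0091, 0.1285]
tcp_rot: [-3.139, -0.603, -0.053]
wrist_force: [-0.2, 0.5, 0.4]
grip_width: 0.511
grip_force: 41.2
```

```bash
python3 look.py l4 2 | tail -1; python3 -c "
from place import *
rows(tcp(2,.006,.006),Rt,6)"
```

```text
time 19.475 q [-0.251  0.115  1.98   0.257  0.466  1.176] p [ 0.6578 -0.0091  0.1285] rot [-3.1392 -0.6033 -0.053 ] F [-0.2  0.5  0.4] g 0.5110904557815857 41.17304856190458
0 [-0.0053, 0.0001, 0.0036] [-0.02, 0.06, -0.01]
1 [-0.0053, 0.0001, 0.0036] [-0.02, 0.06, -0.01]
2 [-0.0053, 0.0001, 0.0036] [-0.02, 0.06, -0.01]
3 [-0.0053, 0.0001, 0.0036] [-0.02, 0.06, -0.01]
4 [-0.0053, 0.0001, 0.0036] [-0.02, 0.06, -0.01]
5 [-0.0053, 0.0001, 0.0035] [-0.02, 0.06, -0.01]
time 19.575 q [-0.251  0.111  1.983  0.257  0.466  1.176] p [ 0.657  -0.0089  0.1294] rot [-3.1393 -0.6042 -0.0528] F [ 0.1 -0.4 -1.4] g 0.5131777282386516 41.17139143869281
```

View pics/l4.png

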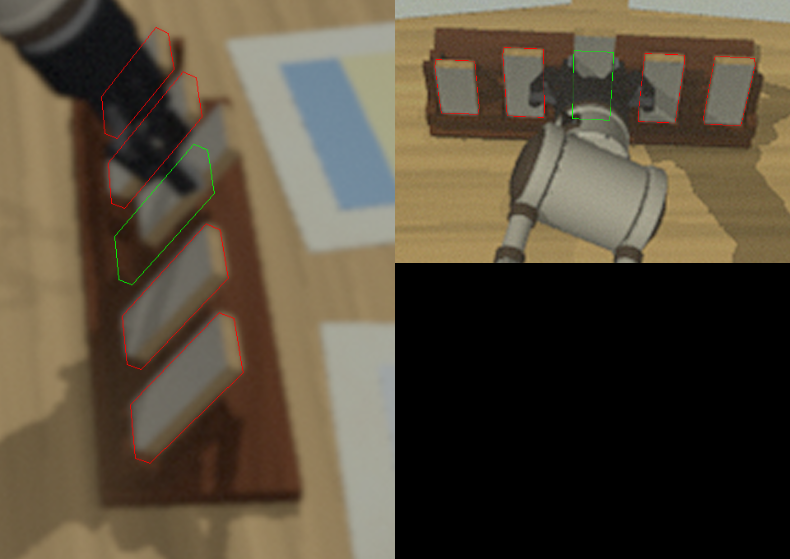

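The held panel lines up with bay 2 (top crop 594,80) and the other panels are unchanged. Lowering, staying about 7 mm off the rails.

Request:
apply_moves(deltas=[{"grip": 0.4,"offset": [-0.0055,0,0.0034],"dr": [0,0,0]},{"grip": 0.4,"offset": [-0.0055,0,0.0034],"dr": [0,0,0]},{"grip": 0.4,"offset": [-0.0055,0,0.0034],"dr": [0,0,0]},{"grip": 0.4,"offset": [-0.0055,0,0.0034],"dr": [0,0,0]},{"grip": 0.4,"offset": [-0.0055,0,0.0034],"dr": [0,0,0]},{"grip": 0.4,"offset": [-0.0055,0,0.0034],"dr": [0,0,0]},{"grip": 0.4,"offset": [0,0,0],"dr": [0,0,0]}])

```text
time: 20.45
position: [0.642, -0.0083, 0.0944]
tcp_rot: [-3.14, -0.606, -0.053]
wrist_force: [0.4, -0.1, -0.0]
grip_width: 0.515
grip_force: 41.2
```

Run:
```python
from place import *
s=sense(); d=np.array(s["position"])-tcp(2); L=Rk.as_matrix()@leanR(); print("u,y,n",d@L)
rows(tcp(2,0,.005),Rt,4)
```

```text
u,y,n [0.00623741 0.00054807 0.00722596]
0 [-0.0012, 0.0001, 0.0012] [-0.02, 0.07, -0.01]
1 [-0.0012, 0.0001, 0.0012] [-0.02, 0.07, -0.01]
2 [-0.0012, 0.0001, 0.0012] [-0.02, 0.07, -0.01]
3 [-0.0012, 0.0001, 0.0012] [-0.02, 0.07, -0.01]
time 20.45 q [-0.258  0.138  2.038  0.317  0.388  1.106] p [ 0.642  -0.0083  0.0944] rot [-3.1396 -0.6057 -0.0529] F [ 0.4 -0.1 -0. ] g 0.5146875977209692 41.173341698013246
```

Request:
apply_moves(deltas=[{"grip": 0.4,"offset": [-0.0013,0,0.0011],"dr": [0,0.1,0]},{"grip": 0.4,"offset": [-0.0013,0,0.001],"dr": [0,0.1,0]},{"grip": 0.4,"offset": [-0.0013,0,0.0008],"dr": [0,0.1,0]},{"grip": 0.4,"offset": [-0.0009,0,0.0004],"dr": [0,0,0]},{"grip": 0.4,"offset": [0,0,0],"dr": [0,0,0]}])

```text
time: 21.08
position: [0.6406, -0.0083, 0.0898]
tcp_rot: [-3.14, -0.612, -0.053]
wrist_force: [0.3, -0.3, -1.1]
grip_width: 0.514
grip_force: 41.2
```

Request:
apply_moves(deltas=[{"grip": 0.4,"offset": [-0.0009,0,0.0004],"dr": [0,0,0]},{"grip": 0.4,"offset": [-0.0009,0,0.0004],"dr": [0,0,0]},{"grip": 0.4,"offset": [0,0,0],"dr": [0,0,0]}])

```text
time: 21.45
position: [0.6403, -0.0084, 0.089]
tcp_rot: [-3.14, -0.614, -0.053]
wrist_force: [1.0, -0.0, 3.0]
grip_width: 0.515
grip_force: 41.3
```

Request:
apply_moves(deltas=[{"grip": 0.4,"offset": [0.0004,0,0.0009],"dr": [0,0,0]},{"grip": 0.4,"offset": [0.0004,0,0.0009],"dr": [0,0,0]},{"grip": 0.4,"offset": [0,0,0],"dr": [0,0,0]}])

```text
time: 21.82
position: [0.6417, -0.0084, 0.0882]
tcp_rot: [-3.14, -0.613, -0.052]
wrist_force: [-9.2, 0.1, 11.0]
grip_width: 0.516
grip_force: 43.4
```

Request:
apply_moves(deltas=[{"grip": 0.56,"offset": [0,0,0],"dr": [0,0,0]},{"grip": 0.62,"offset": [0,0,0],"dr": [0,0,0]},{"grip": 0.7,"offset": [0,0,0],"dr": [0,0,0]},{"grip": 0.7,"offset": [0,0,0],"dr": [0,0,0]},{"grip": 0.7,"offset": [0,0,-0.01],"dr": [0,0,0]},{"grip": 0.7,"offset": [0,0,-0.02],"dr": [0,0,0]},{"grip": 0.7,"offset": [0,0,-0.035],"dr": [0,0,0]},{"grip": 0.7,"offset": [0,0,-0.045],"dr": [0,0,0]}], newtons=30)

```text
time: 22.82
position: [0.5769, -0.0051, 0.1777]
tcp_rot: [-3.14, -0.611, -0.053]
wrist_force: [-0.8, -0.3, 0.1]
grip_width: 0.699
grip_force: 0.0
```

Request:
apply_moves(deltas=[{"grip": 0.7,"offset": [0,0,-0.04],"dr": [0,0,0]},{"grip": 0.7,"offset": [0,0,-0.03],"dr": [0,0,0]},{"grip": 0.7,"offset": [0,0,0],"dr": [0,0,0]},{"grip": 0.7,"offset": [0,0,0],"dr": [0,0,0]}])

```text
time: 23.32
position: [0.5377, -0.0031, 0.2337]
tcp_rot: [-3.14, -0.612, -0.053]
wrist_force: [0.4, 0.1, -1.0]
grip_width: 0.702
grip_force: 0.0
```

```bash
python3 look.py l5 2 | tail -1
```

```text
time 23.325 q [-0.321 -0.402  2.212  0.228  0.751  1.181] p [ 0.5377 -0.0031  0.2337] rot [-3.1399 -0.6116 -0.0529] F [ 0.4  0.1 -1. ] g 0.7020261509664648 0.0
```

View pics/l5.png

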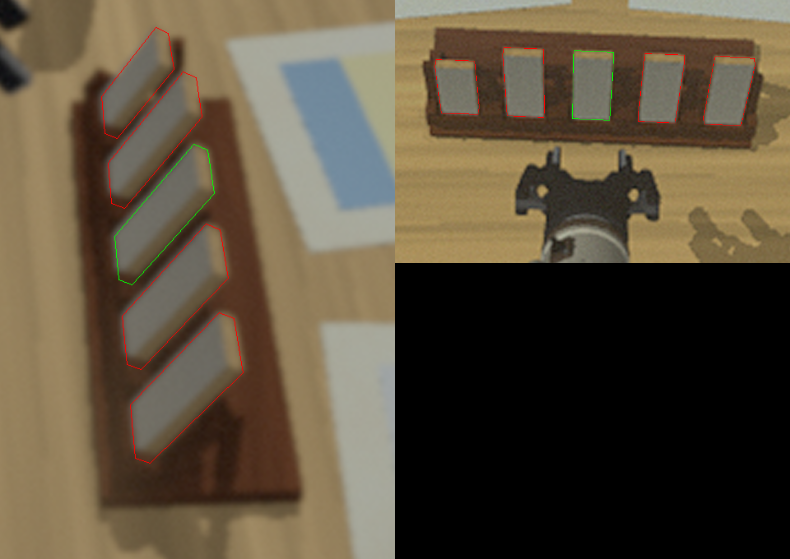

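All five panels sit in their predicted outlines (the new ones at top crop 594,85 and 662,88), and the gripper is clear.

```bash
python3 -c "
from h import *
print(order.finish_job())"
```

```text
the job is handed in; nothing more can be done
None
```

Both spare panels are seated in the two empty bays (1 and 2), white face to the front, and the kept panels are unmoved in the final pictures. The job was handed in at about 23 s. Bay 1 briefly saw about 78 N at the wrist as the panel met the rails, under the 120 N limit.

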